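# Set up the slab-rolling board in a pottery

### The job

Set up the slab-rolling board: the two thickness laths on it must both lie flat, one snug along the whole of each side rail and within the length of the board, so tip over the one that was stood on edge to dry and slide both out against the rails. When both laths are in place, lay the roller across the two of them, square to the rails, setting it down gently rather than dropping it or sending it rolling. Leave the bowl, the vase and the loop tool where they are.

Things in the scene. Friction and masses are not known exactly. Their poses are not given: they have to be found in the camera images.
- board: Slab-rolling board fixed to the bench: plywood with a grey canvas face, dark rails on two sides and a dark stop at the far end, open towards the robot. Origin at bench height under the canvas's middle; x along the rails to the stop, y to the left rail, z up. Canvas: 18 mm above the bench, x -130 to 130, y -120 to 120 mm. Rails and stop are 20 mm thick, 24 mm above the canvas.
- rail_left (a point): Mid-length of the left rail's inner face, at canvas height; axes as the board's.
- rail_right (a point): Mid-length of the right rail's inner face, at canvas height; axes as the board's. The two inner faces are 240 mm apart.
- lath_edge: Pale wooden lath, 200 x 40 x 10 mm, about 56 g, loose, standing on its long narrow edge on the canvas, askew, in one half of the board. Origin at the middle of the edge it stands on; x along its length, y across its thickness, z along its width (up at the start). Pushed sideways near its top, it topples away from the finger and lies flat; then it slides freely.
- lath_edge_mid (a point): Centre of the lath that starts on edge (20 mm above the canvas at the start, 5 mm above it when the lath lies flat). Snug against a rail, it is 100 mm from the board's middle line.
- lath_flat: An identical pale lath, 200 x 40 x 10 mm, about 56 g, loose, lying flat on the canvas but askew and away from its rail, in the other half of the board from the one on edge. Origin at the centre of its underside; x along its length, y across its width, z up through its thickness.
- lath_flat_mid (a point): Centre of the lath that starts flat (5 mm above the canvas). Snug against a rail, it is 100 mm from the board's middle line.
- roller: Clay roller: plain beech cylinder, 200 mm long, 45 mm in diameter, about 220 g, no handles, lying on the bench left or right of the board, pointing ahead within 25 degrees. Origin at its centre, x along its axis. It rolls with some resistance. Across both laths its centre is 50.5 mm above the bench; centred, it leaves 20 mm to each rail and overlaps each lath by 20 mm.
- bowl: Bisque-fired clay bowl, 110 mm across the rim and 55 mm high, standing loose on the bench on the other side of the board from the roller. Origin at the centre of its underside. To be left alone.
- vase: Small bisque-fired vase, 84 mm across and 110 mm high, standing loose on the bench left of the board, farther from the robot. Origin at the centre of its underside. To be left alone.
- loop_tool: Turning tool with a wooden handle and a steel loop, 180 mm long, lying loose on the bench right of the board, farther from the robot. Origin under its middle, x towards the loop. To be left alone.
Things that resemble listed ones, but are neither listed nor needed, are in the scene too. What is shaped like the lath_edge but black or green is not meant.

How it is judged:
By the outcome, as a careful person would: the job done as asked, in the order asked, and still so for the second after the job is handed in, with the robot touching nothing.
It also fails if it takes over 58 s, if anything falls off the work surface, if the arm or the gripper's body presses on something with over 40 N, if the wrist force passes 120 N, or if a joint passes its speed limit or range.

### The arm

A 6-joint arm with a two-finger parallel gripper is mounted at the origin on the work surface. World frame = base frame: x ahead of the robot, y to its left, z up, the work surface at z = 0. Lengths are in m, angles in rad, forces in N, time in s.
With the tool pointing down it reaches from about 0.325 to 0.775 m from the base axis. Payload 9.3 kg.
Tool frame: the origin (TCP) lies midway between the tips of the shut fingers; the grasp point (between the pads) lies hold_point_z behind it (hold_point_z is the distance from the TCP to the grasp point, in m); z points along the fingers, y is the line along which they close (so a half turn about z gives the same grasp; the last joint's range is limited). The gripper opens to 85 mm and grips with 20 to 120 N. Pads are 22 mm wide; open, the fingers measure 114 mm over their backs; the gripper's body (76 mm by 85 mm) begins 54 mm behind the grasp point. The pads swing forward as they close: fully open they stand 13 mm farther back than shut.
Start: joints at [1, 0.259, 0.021, 1.334, 0, 1.418], TCP at [0.223, 0.503, 0.231] pointing down, gripper open.
Joint ranges: [-3.04, 3.04], [-0.91, 1.82], [-1.04, 1.36], [-1.92, 1.95], [-1.52, 1.45], [-3.14, 3.14]. Speed limits (rad/s): [2.22, 2.22, 2.79, 3.14, 3.14, 3.14].

### API

Orientations are given as a rotation vector (axis times angle).
In Python, from station import observe, camera, camera_params, job_done, find_in, regions_of, hold_point_z gives the robot as it stands.
- The arm moves only by the tool jog_arm, never from a script. Its argument "increments" is a list of rows, each a list of 3 entries, a list of its own where there are three numbers: the shift along the tool's x, y, z in m, then the turn about the tool's z in degrees, then the gripper command: -1 is shut, 1 is fully open, values between are in proportion. In form: [[[tx, ty, tz], yaw, grip], ...]. A call has 1 to 10 rows; each row is the pose to reach, as a shift and turn from the pose commanded when the call began, along the tool's axes at that moment; what a row does not reach only later rows make up. A row lasts 1/8 s, in which the tool goes at most 62.5 mm and 10.7 degrees, less where a joint would pass 70% of its speed; a pose out of reach is approached as far as the arm can. A call with a gripper value outside its range is refused whole. The fingers move at their own pace and stop on an object; "squeeze" is the grip in N (left out, the last holds). Time passes only in rows, so rows that repeat a pose let the fingers close. It gives the time, the measured TCP pose, the force, the opening and the grip force at its end, in the units of the state.
- observe(): the state, without advancing time (a new reading comes with each control period).
- camera(name): name is "scene" or "top" or "wrist"; returns the picture (420x560x3 uint8, blue, green, red); there is no depth.
- camera_params(name): a dict with "K" (3x3 intrinsics, pixels), "rvec" (rotation vector, rad) and "tvec" (3), from world to camera coordinates, as OpenCV has them. Camera axes: x right, y down, z forward; pixel columns grow to the right and rows downward; lengths in m; the calibration is good to about 2 mm. A picture is of the moment at which its call begins: read the wrist's pose just before it. camera_params takes no time and is no camera call; for the wrist camera it gives the pose at the moment of the call.
- job_done(): hands the job in; it is judged then, once.
Trained networks look in the newest picture that a camera, given by its name, has taken for a name from the list of things; names that differ only in an ending like _2 or _b are one class to them, and where a whole thing is asked for, a point or a joint stands for the part that bears it (a point fixed in the world has none). Each returns a list of dicts, best first, with "confidence" (0 to 1); they miss things now and then, are a little off and sometimes report something else, mostly with a low value. They report only what shows in the picture. A call takes as long as a camera call. They do not tell look-alikes from the thing itself.
- find_in(camera, label): "bbox" ([centre column, centre row, width, height] in pixels, round what is visible of it).
- regions_of(camera, label): "region" (420x560 bool, what is visible of it) and "bbox" ([centre column, centre row, width, height] in pixels, round what is visible of it).
The state is a dict: "clock": time; "joint_positions": joint angles; "qd": joint speeds; "joint_efforts": joint torques, N m; "ee_pos": TCP position; "tool_rot": TCP orientation; "wrist_force": force on the tool from outside, world axes, zero at the start; "ft_torque": the same for the moment, N m; "grip_width": finger opening in m; "finger_force": force on a finger pad.
Only numpy, scipy, OpenCV 4.12 (cv2) and the standard library are available. Lean on these libraries where they do the work, as an engineer would, in place of code of your own. Each camera call takes 0.05 s, during which the arm holds its last target. There are 200 camera calls.

## Working session

There is one attempt and no reset: what is moved stays moved. The work goes in short steps, Python scripts to look and compute and a tool call to move; the robot and the scene stay as the last step left them, time stands still between calls to the robot, and variables do not carry over. Pictures are saved under pics/ and viewed, at most 10 in all, crops included, and the job is handed in when it is done.

Besides the shell and the picture viewer there is one more tool, called after "Call:" as a command line: name --argument value ..., lists and objects as JSON in quotes. jog_arm: Moves the arm, as the interface text tells. Its arguments: {"type":"object","properties":{"increments":{"type":"array","items":{"type":"array"}},"squeeze":{"type":"number"}},"required":["increments"]}

```bash
ls; mkdir -p pics; python3 - <<'E'
from station import *
import cv2
print(hold_point_z); s=observe(); print(s)
for n in ("scene","top"):
    im=camera(n); cv2.imwrite(f"pics/{n}0.png",im); print(n,camera_params(n))
    for l in ["board","lath_edge","lath_flat","roller","bowl","vase","loop_tool"]:
        print(n,l,[(r["bbox"],round(r["confidence"],2)) for r in find_in(n,l)][:4])
E
```

```text
pics
0.0187
{'clock': 0.0, 'joint_positions': array([ 1.00038869e+00,  2.59166111e-01,  2.07258098e-02,  1.33369405e+00,
       -2.10294927e-06,  1.41820511e+00]), 'qd': array([-1.51996682e-03,  1.49828916e-04,  1.12674051e-03, -1.38522790e-04,
        5.71968545e-05, -9.50748334e-04]), 'joint_efforts': array([-2.17019653e-03, -5.55647457e+01,  3.44526994e+01,  1.39772191e-02,
       -2.25020090e-04,  9.32643616e-06]), 'ee_pos': array([0.22300919, 0.50243413, 0.23066619]), 'tool_rot': array([-6.51443225e-01, -3.07282630e+00,  1.96679968e-03]), 'wrist_force': array([-0.28120133, -0.66148513, -0.16758171]), 'ft_torque': array([ 0.003158  , -0.02682864,  0.01052602]), 'finger_force': 0.0, 'grip_width': 0.08536173828012754}
scene {'K': array([[396.68194378,   0.        , 275.69758111],
       [  0.        , 396.68194378, 207.75006205],
       [  0.        ,   0.        ,   1.        ]]), 'rvec': array([ 1.65687261,  2.04637138, -0.72689965]), 'tvec': array([ 0.16390336, -0.33554639,  1.33429262])}
scene board [([278.4, 255.3, 141.7, 124.1], 0.69)]
scene lath_edge [([263.2, 240.6, 25.3, 7
[... 399 characters left out ...]
.4], 0.42)]
top {'K': array([[472.07295631,   0.        , 276.99049021],
       [  0.        , 472.07295631, 211.15701196],
       [  0.        ,   0.        ,   1.        ]]), 'rvec': array([ 2.1407221 , -2.14377167,  0.1799565 ]), 'tvec': array([-0.07721216,  0.51201172,  1.1642395 ])}
top board [([260.9, 185.7, 106.1, 115.2], 0.66)]
top lath_edge [([193.3, 293.3, 48.0, 66.4], 0.92), ([439.9, 221.0, 73.6, 35.8], 0.68), ([275.2, 187.9, 8.7, 80.6], 0.55)]
top lath_flat [([244.4, 189.7, 29.1, 78.6], 0.97)]
top roller [([375.9, 236.1, 29.2, 81.3], 0.81)]
top bowl [([109.4, 219.7, 42.6, 46.2], 0.55)]
top vase [([108.5, 154.6, 36.8, 31.5], 0.83)]
top loop_tool [([411.5, 159.4, 47.7, 5.1], 0.53)]
```

```bash
python3 - <<'E'
import cv2,numpy as np
a=cv2.imread("pics/top0.png");b=cv2.imread("pics/scene0.png")
cv2.imwrite("pics/top0b.png",cv2.resize(a,(784,588),interpolation=cv2.INTER_CUBIC))
cv2.imwrite("pics/crop0.png",np.hstack([cv2.resize(a[120:260,195:335],(400,400),interpolation=cv2.INTER_CUBIC),cv2.resize(b[180:330,195:345],(400,400),interpolation=cv2.INTER_CUBIC)]))
E
```

```text
(no output)
```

View pics/top0b.png

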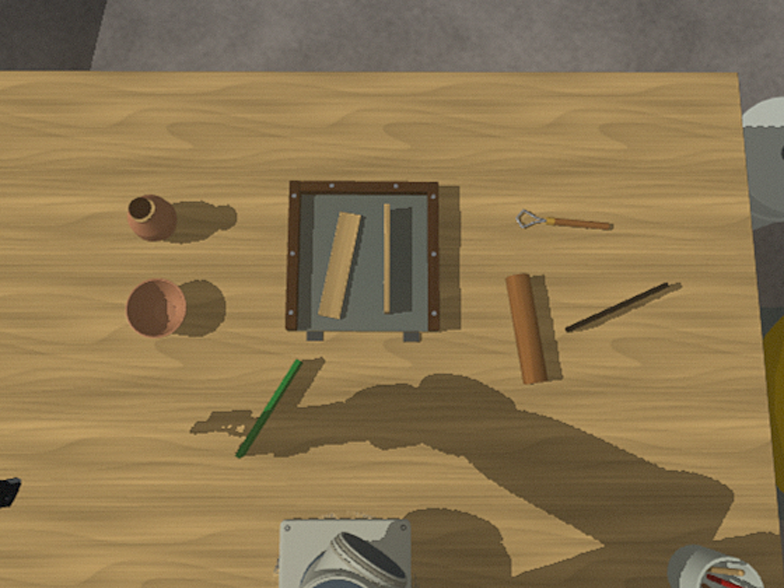

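View pics/crop0.png

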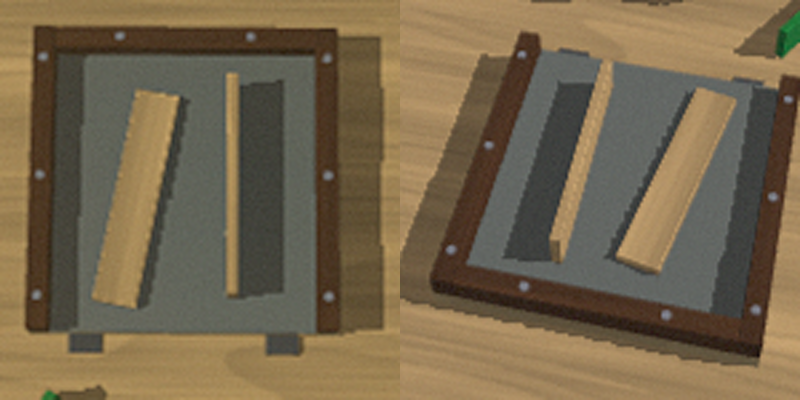

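Top view: the pale lath on edge is at (275,188), upright in the board's right half. The look-alikes are the green bar at (193,293) and the black bar at (440,221), so I reject both. The flat lath is at (244,190) and the roller at (376,236), right of the board. The close crop confirms the pale one stands on edge.

```bash
cat > h.py <<'E'
import numpy as np,cv2
from station import *
from scipy.spatial.transform import Rotation as R
def back(P,uv,z):
    Rm=cv2.Rodrigues(P["rvec"])[0]; uv=np.atleast_2d(uv).astype(float)
    d=np.c_[uv,np.ones(len(uv))]@np.linalg.inv(P["K"]).T@Rm; c=-Rm.T@P["tvec"]
    return (c+d*((z-c[2])/d[:,2])[:,None])[:,:2]
def rect(P,m,z):
    cs=max(cv2.findContours(m.astype(np.uint8),cv2.RETR_EXTERNAL,cv2.CHAIN_APPROX_NONE)[0],key=cv2.contourArea)[:,0]
    w=back(P,cs,z); (c,s,a)=cv2.minAreaRect((w*1000).astype(np.float32))
    if s[0]<s[1]: s=s[::-1]; a+=90
    a=(a+90)%180-90
    return np.round(c,1),np.round(s,1),round(a,1)
def show(n,label,z,k=0):
    P=camera_params(n); camera(n); r=regions_of(n,label)
    for q in r[:3]: print(n,label,round(q["confidence"],2),np.round(q["bbox"]),rect(P,q["region"],z))
E
python3 - <<'E'
from h import *
for n in ("top","scene"):
    P=camera_params(n); im=camera(n); Rm=cv2.Rodrigues(P["rvec"])[0]; print(n,"cam",-Rm.T@P["tvec"])
    for l,z in (("board",.042),("lath_edge",.058),("lath_flat",.028),("roller",.0225),("bowl",.03),("vase",.06)):
        for q in regions_of(n,l)[:3]: print(l,round(q["confidence"],2),np.round(q["bbox"]),*rect(P,q["region"],z))
    # brown rails by colour
    hsv=cv2.cvtColor(im,cv2.COLOR_BGR2HSV)
    if n=="top":
        for p in ((250,135),(209,180),(310,180),(250,190),(275,190)): print(p,hsv[p[1],p[0]])
        # screws: bright spots handpicked from crop
        for u in ((43,56),(40,174),(36,295),(327,58),(328,175),(328,296),(120,36),(250,37)):
            print(np.round(back(P,[195+u[0]/400*140,120+u[1]/400*140],.042)*1000,1))
        for u in ((34,27),(337,29),(26,331),(339,331)):
            print("corner",np.round(back(P,[195+u[0]/400*140-.5,120+u[1]/400*140-.5],.042)*1000,1))
        for u in ((232,72),(232,296)): print("edge",np.round(back(P,[195+u[0]/400*140-.5,120+u[1]/400*140-.5],.058)*1000,1))
        for u in ((135,90),(181,97),(92,300),(138,308)): print("flat",np.round(back(P,[195+u[0]/400*140-.5,120+u[1]/400*140-.5],.028)*1000,1))
    else:
        for u in ((521,55),(489,145),(451,249),(789,99),(772,197),(756,310),(525,285),(666,315)):
            print(np.round(back(P,[195+(u[0]-400)/400*150-.5,180+u[1]/400*150-.5],.042)*1000,1))
E
```

```text
top cam [ 0.32071211 -0.0677665   1.23130937]
board 0.97 [261. 186. 107. 117.] [580.2 -29.7] [300.  283.9] 0.0
lath_edge 0.67 [439. 221.  71.  38.] [ 488.4 -488.5] [204.5  14.6] -65.3
lath_edge 0.62 [191. 296.  44.  69.] [308.2 131.5] [191.5  15. ] -32.6
lath_edge 0.51 [277. 187.   8.  75.] [576.5 -74.1] [199.8  12.7] -0.1
lath_flat 0.92 [244. 191.  29.  74.] [572.5  13.4] [199.9  41.1] -10.7
roller 0.74 [376. 235.  29.  80.] [ 455.2 -330.5] [201.3  45.8] 8.0
bowl 0.63 [110. 219.  41.  43.] [490.9 348. ] [108.5 108. ] 46.6
vase 0.92 [109. 155.  41.  35.] [653.4 354.6] [90.2 87. ] -90.0
(250, 135) [ 14 138  76]
(209, 180) [ 50   6 122]
(310, 180) [ 20   7 110]
(250, 190) [16 85 90]
(275, 190) [ 19 126 172]
[[701.2  96.5]]
[[590.8  97. ]]
[[480.8  98.3]]
[[ 699.5 -163.3]]
[[ 589.8 -162.7]]
[[ 479.7 -161.3]]
[[720.3  26.4]]
[[719.4 -92.8]]
corner [[730.2 106.7]]
corner [[ 728.5 -171.5]]
corner [[450.  107.7]]
corner [[ 449.6 -169.4]]
edge [[682.6 -74.8]]
edge [[478.9 -74.5]]
flat [[674.6  14.4]]
flat [[667.9 -28. ]]
flat [[479.4  51.2]]
flat [[472.1   9.8]]
scene cam [1.10283985 0.08043962 0.83490492]
board 0.68 [276. 253. 142. 122.] [601.5 -29. ] [297.6 282. ] -0.9
lath_edge 0.78 [263. 240.  23.  73.] [591.5 -69.2] [214.  18.] -0.4
lath_edge 0.64 [358. 178.  47.  51.] [344.3 137.1] [218.   28.5] -30.1
lath_edge 0.55 [121. 191.  82.  27.] [ 521.9 -472.1] [197.4  47.7] -65.0
lath_flat 0.59 [299. 248.  40.  64.] [575.3  15.2] [203.   42.3] -10.8
lath_flat 0.2 [126. 246.  65.  22.] [ 667.9 -414.3] [144.3  18.2] 83.9
roller 0.76 [184. 190.  31.  60.] [ 450.4 -329.5] [234.2  49.6] 7.5
roller 0.18 [300. 246.  42.  66.] [571.6  14.5] [208.8  45.5] -10.7
bowl 0.8 [441. 236.  43.  42.] [474.5 350.4] [122.3 109.9] -0.4
vase 0.55 [453. 298.  40.  43.] [670.8 351.5] [92.9 79.4] -29.6
[[ 479.8 -158.6]]
[[ 588.9 -158.8]]
[[ 698.9 -159.8]]
[[480.6 102.8]]
[[591.4 100.4]]
[[701.5 100.9]]
[[718.6 -89.2]]
[[720.9  30. ]]
```

```bash
cat >> h.py <<'E'
def go(x,y,z,ang):  # mm, tool-y world angle deg
    s=observe(); M=R.from_rotvec(s["tool_rot"]).as_matrix(); a=np.degrees(np.arctan2(M[1,1],M[0,1]))
    d=M.T@(np.array([x,y,z])/1000-s["ee_pos"]); t=-((ang-a+180)%360-180)
    print("t",round(s["clock"],2),"at",np.round(s["ee_pos"]*1000,1),"ang",round(a,2),"-> shift",np.round(d,4),"turn",round(t,2),"F",np.round(s["wrist_force"],1),"q6",round(s["joint_positions"][5],2),"w",round(s["grip_width"],4))
E
python3 -c "
from h import *
go(560,-35,230,-.4)"
```

```text
t 1.5 at [223.2 502.7 231.3] ang 66.06 -> shift [-0.526  -0.3548  0.0013] turn 66.46 F [-0.3  0.3 -0.6] q6 1.42 w 0.0851
```

Call:
jog_arm --increments '[[[-0.053,-0.036,0],7,1],[[-0.106,-0.072,0],14,1],[[-0.158,-0.107,0],21,1],[[-0.21,-0.142,0],28,1],[[-0.263,-0.178,0],35,1],[[-0.316,-0.213,0],42,1],[[-0.368,-0.248,0],49,1],[[-0.42,-0.284,0],56,1],[[-0.473,-0.32,0],63,1],[[-0.526,-0.355,0.001],66.5,1]]'

```text
clock: 2.75
ee_pos: [0.5556, -0.0292, 0.2306]
tool_rot: [2.233, 2.209, 0.001]
wrist_force: [0.7, 0.3, -0.4]
grip_width: 0.0856
finger_force: 0.0
```

```bash
python3 - <<'E'
from h import *
P=camera_params("wrist"); im=camera("wrist"); cv2.imwrite("pics/w1.png",im)
Rm=cv2.Rodrigues(P["rvec"])[0]; print("cam",-Rm.T@P["tvec"],P["K"][0])
for l,z in (("board",.042),("lath_edge",.058),("lath_flat",.028)):
    for q in regions_of("wrist",l)[:3]: print(l,round(q["confidence"],2),np.round(q["bbox"]),*rect(P,q["region"],z))
go(580,-40,55,-.4)
E
```

```text
cam [0.55462108 0.04422981 0.37284053] [313.81999834   0.         276.31962001]
board 0.74 [314. 171. 293. 260.] [587.5 -30.2] [285.5 277.9] -0.6
lath_edge 0.73 [303. 226. 188.  27.] [580.9 -68.2] [198.5  22.8] -0.2
lath_edge 0.63 [ 66.  41. 133.  80.] [366.3 108.4] [122.5  15. ] -31.4
lath_flat 0.76 [292. 142. 186.  67.] [573.1  13.3] [199.   41.4] -11.4
t 2.95 at [554.9 -28.2 229.7] ang -0.56 -> shift [-0.0116  0.0255  0.1747] turn -0.16 F [ 0.6  0.  -0. ] q6 1.38 w 0.0855
```

View pics/w1.png

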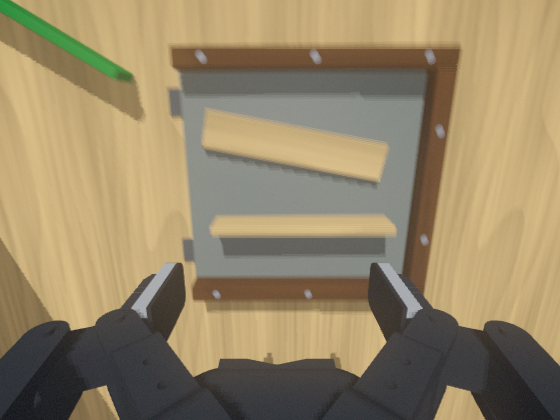

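```bash
python3 - <<'E'
from h import *
P=camera_params("wrist")
print(np.round(back(P,[(201,57),(316,56.5),(430,57),(217,295),(308,294.5),(440,131.5),(424,240)],.042)*1000,1))
print(np.round(back(P,[(213,216),(391,216),(210,236),(396,235)],.058)*1000,1), np.round(back(P,[(213,216),(391,216)],.018)*1000,1))
go(578,-45,34,-.4)
E
```

```text
[[ 482.    97.8]
 [ 592.3   97.1]
 [ 701.5   95.5]
 [ 480.5 -162.3]
 [ 589.5 -162.6]
 [ 720.8   25.9]
 [ 719.5  -93.6]]
[[486.  -57.4]
 [673.3 -59.2]
 [481.2 -80. ]
 [680.7 -80.8]] [[477.3 -70.5]
 [688.5 -72.5]]
t 2.95 at [554.9 -28.2 229.7] ang -0.56 -> shift [-0.0166  0.0235  0.1957] turn -0.16 F [ 0.6  0.  -0. ] q6 1.38 w 0.0855
```

Call:
jog_arm --increments '[[[-0.0166,0.0235,0.04],0,1],[[-0.0166,0.0235,0.09],0,1],[[-0.0166,0.0235,0.14],0,1],[[-0.0166,0.0235,0.175],0,1],[[-0.0166,0.0235,0.196],0,1],[[-0.0166,0.0235,0.196],0,1]]'

```text
clock: 3.7
ee_pos: [0.5767, -0.0423, 0.0335]
tool_rot: [-2.226, -2.213, 0.002]
wrist_force: [0.6, -0.2, 0.0]
grip_width: 0.0853
finger_force: 0.0
```

Call:
jog_arm --increments '[[[-0.006,0,0],0,1],[[-0.012,0,0],0,1],[[-0.018,0,0],0,1],[[-0.024,0,0],0,1],[[-0.03,0,0],0,1],[[-0.036,0,0],0,1],[[-0.04,0,0],0,1],[[-0.04,0,0],0,1],[[0.0,0,0],0,1],[[0.0,0,0],0,1]]'

```text
clock: 4.95
ee_pos: [0.5778, -0.0419, 0.0344]
tool_rot: [-2.227, -2.215, -0.0]
wrist_force: [-0.1, 0.4, 0.5]
grip_width: 0.0855
finger_force: 0.0
```

```bash
python3 - <<'E'
from h import *
for n in ("top","wrist"):
    P=camera_params(n); im=camera(n); cv2.imwrite(f"pics/{n}2.png",im)
    for l,z in (("lath_edge",.028),("lath_flat",.028)):
        for q in regions_of(n,l)[:4]: print(n,l,round(q["confidence"],2),np.round(q["bbox"]),*rect(P,q["region"],z))
go(578,-45,9,-.4)
a=cv2.imread("pics/top2.png")[120:260,195:335]; b=cv2.imread("pics/wrist2.png")
cv2.imwrite("pics/m2.png",np.hstack([cv2.resize(a,(380,380)),cv2.resize(b,(420,380))]))
E
```

```text
top lath_edge 0.82 [440. 220.  73.  36.] [ 492.1 -499.5] [202.6   9.4] -66.1
top lath_edge 0.76 [286. 188.  16.  74.] [579.  -99.1] [197.   36.3] -0.4
wrist lath_edge 0.69 [314. 342. 295.  67.] [576.2 -95.4] [124.4  45.7] -0.5
wrist lath_flat 0.72 [267. 144. 432. 161.] [573.3  13.5] [198.2  40.1] -11.2
t 5.25 at [578.2 -44.5  34.4] ang -0.47 -> shift [-0.0005 -0.0002  0.0254] turn -0.07 F [ 0.3 -0.2  1. ] q6 1.36 w 0.0853
```

View pics/m2.png

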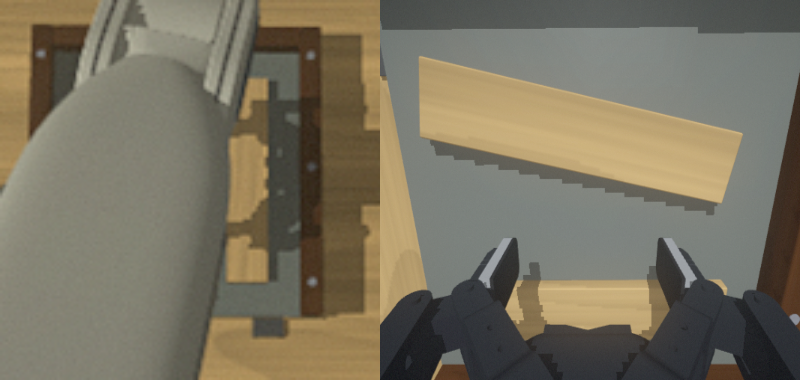

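The lath has toppled and lies flat, with its inner edge near y = -77. I'll lower between the laths and push right.

Call:
jog_arm --increments '[[[0,0,0.008],0,1],[[0,0,0.014],0,1],[[0,0,0.019],0,1],[[0,0,0.022],0,1],[[0,0,0.024],0,1],[[0,0,0.025],0,1],[[0,0,0.025],0,1]]'

```text
clock: 6.12
ee_pos: [0.5781, -0.0439, 0.0095]
tool_rot: [2.23, 2.213, 0.0]
wrist_force: [0.3, -0.2, -0.3]
grip_width: 0.0851
finger_force: 0.0
```

Call:
jog_arm --increments '[[[-0.006,0,0],0,1],[[-0.012,0,0],0,1],[[-0.018,0,0],0,1],[[-0.024,0,0],0,1],[[-0.03,0,0],0,1],[[-0.036,0,0],0,1],[[-0.04,0,0],0,1],[[-0.044,0,0],0,1],[[-0.047,0,0],0,1],[[-0.047,0,0],0,1]]'

```text
clock: 7.38
ee_pos: [0.5777, -0.0911, 0.0094]
tool_rot: [2.23, 2.213, -0.0]
wrist_force: [-0.2, 0.0, 0.0]
grip_width: 0.0851
finger_force: 0.0
```

Call:
jog_arm --increments '[[[-0.002,0,0],0,1],[[-0.004,0,0],0,1],[[-0.006,0,0],0,1],[[-0.007,0,0],0,1],[[-0.008,0,0],0,1],[[-0.008,0,0],0,1]]'

```text
clock: 8.12
ee_pos: [0.5777, -0.099, 0.0094]
tool_rot: [2.23, 2.213, -0.0]
wrist_force: [-0.6, 0.3, 0.1]
grip_width: 0.0854
finger_force: 0.0
```

```bash
python3 - <<'E'
from h import *
P=camera_params("wrist"); im=camera("wrist"); cv2.imwrite("pics/w3.png",im)
for l in ("lath_edge","lath_flat"):
        for q in regions_of("wrist",l)[:2]: print(l,round(q["confidence"],2),np.round(q["bbox"]),*rect(P,q["region"],.028))
go(578,-99,9,-.45)
E
```

```text
lath_edge 0.72 [287. 338. 435.  82.] [ 576.  -126.5] [102.9  44.8] -0.5
lath_flat 0.67 [278.  56. 557. 110.] [577.3  -6.7] [191.9  36.7] -0.5
t 8.28 at [577.7 -98.9   9.4] ang -0.44 -> shift [-0.0001  0.0003  0.0004] turn 0.01 F [-0.1  0.6  1. ] q6 1.27 w 0.086
```

View pics/w3.png

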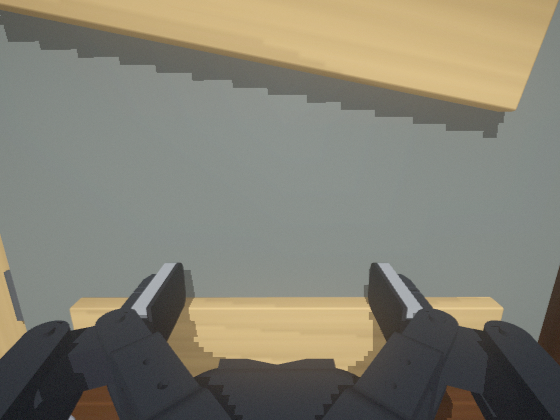

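Call:
jog_arm --increments '[[[-0.001,0,0],0,1],[[-0.002,0,0],0,1],[[-0.003,0,0],0,1],[[-0.003,0,0],0,1]]'

```text
clock: 8.78
ee_pos: [0.5776, -0.0993, 0.0094]
tool_rot: [-2.226, -2.213, -0.006]
wrist_force: [1.2, 13.9, 4.0]
grip_width: 0.0855
finger_force: 6.8
```

```bash
python3 - <<'E'
from h import *
P=camera_params("wrist")
print(np.round(back(P,[(80,298),(280,298),(490,298)],.018)*1000,1),np.round(back(P,[(80,309),(280,309),(490,309)],.028)*1000,1))
go(578,-102,9,-.45)
E
```

```text
[[ 480.3 -111.3]
 [ 577.6 -112. ]
 [ 679.9 -112.6]] [[ 486.4 -110.7]
 [ 577.5 -111.3]
 [ 673.2 -111.9]]
t 8.78 at [577.6 -99.3   9.4] ang -0.33 -> shift [-0.0027  0.0004  0.0004] turn 0.12 F [ 1.2 13.9  4. ] q6 1.26 w 0.0855
```

Contact at 14 N and y = -99.3 means the lath is against the right rail, which puts the board's midline near y = -30.5. Now I'll push the flat lath left.

Call:
jog_arm --increments '[[[0.02,0,0],0,1],[[0.04,0,0],0,1],[[0.052,0,0],0,1],[[0.06,0,0],0,1],[[0.067,0,0],0,1],[[0.074,0,0],0,1],[[0.081,0,0],0,1],[[0.088,0,0],0,1],[[0.095,0,0],0,1],[[0.102,0,0],0,1]]'

```text
clock: 10.02
ee_pos: [0.5784, 0.0006, 0.0094]
tool_rot: [-2.23, -2.213, 0.0]
wrist_force: [-0.1, -0.7, 0.3]
grip_width: 0.085
finger_force: 0.2
```

Call:
jog_arm --increments '[[[0.005,0,0],0,1],[[0.01,0,0],0,1],[[0.015,0,0],0,1],[[0.02,0,0],0,1],[[0.025,0,0],0,1],[[0.029,0,0],0,1],[[0.032,0,0],0,1],[[0.034,0,0],0,1],[[0.034,0,0],0,1]]'

```text
clock: 11.15
ee_pos: [0.5787, 0.0343, 0.0094]
tool_rot: [-2.23, -2.213, -0.0]
wrist_force: [0.1, -0.1, 0.3]
grip_width: 0.0855
finger_force: 0.0
```

Call:
jog_arm --increments '[[[0.002,0,0],0,1],[[0.004,0,0],0,1],[[0.005,0,0],0,1],[[0.006,0,0],0,1],[[0.006,0,0],0,1]]'

```text
clock: 11.78
ee_pos: [0.5788, 0.0391, 0.0095]
tool_rot: [2.229, 2.211, -0.002]
wrist_force: [-1.0, -7.3, 0.3]
grip_width: 0.0853
finger_force: 3.3
```

Call:
jog_arm --increments '[[[0.002,0,0],0,1],[[0.002,0,0],0,1],[[-0.02,0,0],0,1],[[-0.03,0,0],0,1],[[-0.05,0,-0.05],0,1],[[-0.06,0,-0.11],0,1],[[-0.06,0,-0.17],0,1],[[-0.06,0,-0.23],0,1],[[-0.06,0,-0.25],0,1],[[-0.06,0,-0.25],0,1]]'

```text
clock: 13.02
ee_pos: [0.5788, -0.0198, 0.2608]
tool_rot: [2.228, 2.211, 0.003]
wrist_force: [0.1, 0.5, -0.3]
grip_width: 0.0855
finger_force: 0.0
```

```bash
python3 - <<'E'
from h import *
P=camera_params("wrist"); im=camera("wrist"); cv2.imwrite("pics/w4.png",cv2.resize(im,(784,588)))
for l in ("lath_edge","lath_flat"):
        for q in regions_of("wrist",l)[:3]: print(l,round(q["confidence"],2),np.round(q["bbox"]),*rect(P,q["region"],.028))
P=camera_params("top"); camera("top")
for q in regions_of("top","roller")[:2]: print(round(q["confidence"],2),np.round(q["bbox"]),*rect(P,q["region"],.0225))
go(455,-330,180,-82)
E
```

```text
lath_edge 0.9 [279. 258. 156.  33.] [ 580.5 -128.2] [201.   45.6] 0.1
lath_edge 0.76 [ 63.  51. 125.  81.] [345.9 116.5] [139.   16.6] -31.9
lath_flat 0.59 [267.  98. 178.  38.] [568.7  69.5] [199.9  39.5] -0.5
lath_flat 0.44 [289. 176. 265. 238.] [588.5 -33.6] [295.3 291.4] -0.1
0.58 [376. 238.  30.  82.] [ 456.1 -331.3] [205.7  48.9] 7.8
t 13.28 at [577.8 -19.8 257.8] ang -0.44 -> shift [-0.3112 -0.1202  0.078 ] turn 81.56 F [ 0.  -0.2  0.2] q6 1.4 w 0.0854
```

View pics/w4.png

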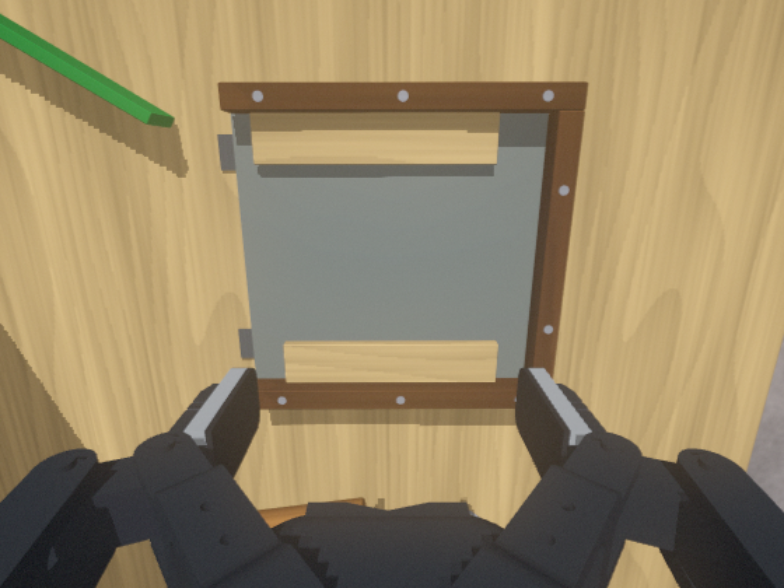

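Both laths lie flat against their rails: left lath top edge at row 112, right lath lower edge at row 382, and both inside the board. Next is the roller.

Call:
jog_arm --increments '[[[-0.035,-0.013,0],10,1],[[-0.075,-0.03,0],20,1],[[-0.115,-0.045,0],30,1],[[-0.155,-0.06,0.01],40,1],[[-0.195,-0.075,0.02],50,1],[[-0.235,-0.09,0.04],60,1],[[-0.275,-0.106,0.06],70,1],[[-0.311,-0.12,0.078],78,1],[[-0.311,-0.12,0.078],81.6,1],[[-0.311,-0.12,0.078],81.6,1]]'

```text
clock: 14.52
ee_pos: [0.4553, -0.33, 0.1803]
tool_rot: [-3.132, -0.217, 0.002]
wrist_force: [0.6, 0.8, -0.6]
grip_width: 0.0854
finger_force: 0.0
```

```bash
python3 - <<'E'
from h import *
P=camera_params("wrist"); im=camera("wrist"); cv2.imwrite("pics/w5.png",im)
for q in regions_of("wrist","roller")[:3]: print(round(q["confidence"],2),np.round(q["bbox"]),*rect(P,q["region"],.0225))
Rm=cv2.Rodrigues(P["rvec"])[0]; print("cam",-Rm.T@P["tvec"])
go(455,-330,100,-82)
E
```

```text
0.8 [277. 186.  46. 215.] [ 447.4 -331.8] [213.8  45.2] 8.0
cam [ 0.52704429 -0.32053636  0.32239236]
t 14.62 at [ 455.9 -329.6  181. ] ang -81.93 -> shift [-0.0009  0.0003  0.081 ] turn 0.07 F [-0.2 -0.   1.4] q6 2.23 w 0.0854
```

View pics/w5.png

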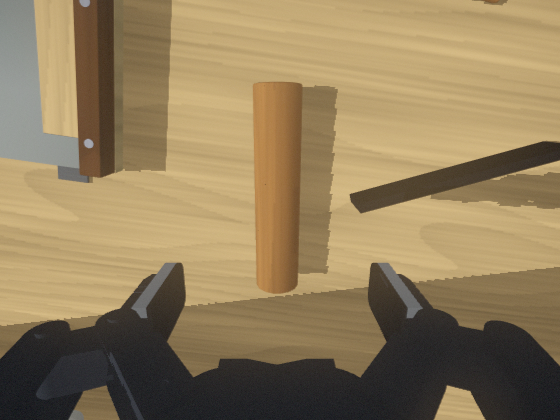

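```bash
python3 - <<'E'
from h import *
P=camera_params("wrist")
a=back(P,[(277,83)],.045)*1000;b=back(P,[(278,292)],.0)*1000
print(a,b,(a+b)/2,np.hypot(*(a-b)[0]),np.degrees(np.arctan2(*(a-b)[0][::-1])))
print(back(P,[(254,180),(300,180)],.0225)*1000)
go(455,-331,3,-82)
E
```

```text
[[ 551.20475832 -316.78428324]] [[ 329.40755725 -349.49164219]] [[ 440.30615778 -333.13796271]] 224.19582898731124 8.3886731222061
[[ 462.75144854 -306.72086027]
 [ 469.02782835 -351.11092559]]
t 14.62 at [ 455.9 -329.6  181. ] ang -81.93 -> shift [-0.001   0.0014  0.178 ] turn 0.07 F [-0.2 -0.   1.4] q6 2.23 w 0.0854
```

Call:
jog_arm --increments '[[[-0.0025,0.0014,0.04],0,1],[[-0.0025,0.0014,0.09],0,1],[[-0.0025,0.0014,0.13],0,1],[[-0.0025,0.0014,0.16],0,1],[[-0.0025,0.0014,0.174],0,1],[[-0.0025,0.0014,0.18],0,1],[[-0.0025,0.0014,0.18],0,1]]'

```text
clock: 15.5
ee_pos: [0.454, -0.3319, 0.002]
tool_rot: [3.133, 0.219, 0.001]
wrist_force: [0.5, 0.3, -0.1]
grip_width: 0.0854
finger_force: 0.0
```

Call:
jog_arm --increments '[[[0,0,0],0,0.3],[[0,0,0],0,0.1],[[0,0,0],0,-0.1],[[0,0,0],0,-0.3],[[0,0,0],0,-1],[[0,0,0],0,-1],[[0,0,0],0,-1],[[0,0,0],0,-1]]' --squeeze 40

```text
clock: 16.5
ee_pos: [0.4538, -0.3319, 0.0022]
tool_rot: [3.133, 0.218, 0.001]
wrist_force: [-1.2, 0.6, 5.3]
grip_width: 0.0439
finger_force: 40.1
```

Call:
jog_arm --increments '[[[0,0,-0.01],0,-1],[[0,0,-0.03],0,-1],[[0,0,-0.06],0,-1],[[0,0,-0.1],0,-1],[[0,0,-0.14],0,-1],[[0,0,-0.16],0,-1],[[0,0,-0.16],0,-1]]'

```text
clock: 17.38
ee_pos: [0.4541, -0.3321, 0.1632]
tool_rot: [3.132, 0.218, 0.003]
wrist_force: [-0.1, -0.3, -2.7]
grip_width: 0.0436
finger_force: 41.2
```

```bash
python3 - <<'E'
from h import *
for n in ("wrist","top","scene"):
    P=camera_params(n); im=camera(n); cv2.imwrite(f"pics/{n}6.png",im)
    for q in regions_of(n,"roller")[:2]: print(n,round(q["confidence"],2),np.round(q["bbox"]),*rect(P,q["region"],.1825))
go(580,-30.5,162,-.45)
E
```

```text
wrist 0.8 [277. 189. 129. 351.] [ 485.1 -328.2] [146.7  46.1] 7.8
top 0.61 [386. 201.  26.  35.] [ 517. -322.] [74.2 47.1] 9.2
scene 0.56 [168. 151.  36.  56.] [ 487.3 -325.4] [169.3  52.7] 9.1
t 17.68 at [ 453.3 -331.4  160.3] ang -82.04 -> shift [ 0.1672 -0.2804 -0.0014] turn -81.59 F [-0.6 -0.1 -1.4] q6 2.22 w 0.044
```

View pics/wrist6.png

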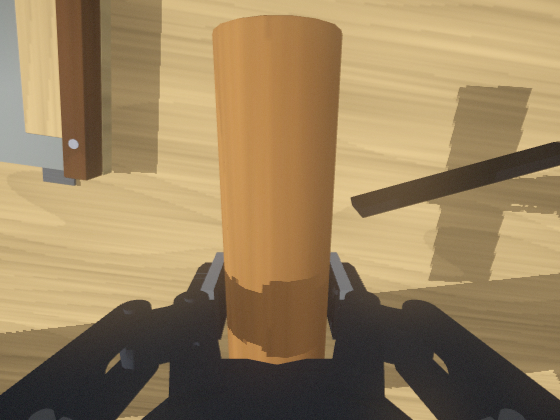

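Call:
jog_arm --increments '[[[0.01,-0.02,0],-7,-1],[[0.03,-0.055,0],-16,-1],[[0.05,-0.09,0],-26,-1],[[0.072,-0.125,0],-36,-1],[[0.094,-0.16,0],-46,-1],[[0.115,-0.2,0],-56,-1],[[0.136,-0.235,0],-66,-1],[[0.152,-0.265,0],-75,-1],[[0.1624,-0.2826,0],-81.6,-1],[[0.1624,-0.2826,0],-81.6,-1]]'

```text
clock: 18.92
ee_pos: [0.5754, -0.028, 0.1606]
tool_rot: [-2.227, -2.215, 0.001]
wrist_force: [-0.0, -0.1, -1.4]
grip_width: 0.0441
finger_force: 41.3
```

```bash
python3 - <<'E'
from h import *
P=camera_params("top"); im=camera("top"); cv2.imwrite("pics/top7.png",im)
for q in regions_of("top","roller")[:2]: print(round(q["confidence"],2),np.round(q["bbox"]),*rect(P,q["region"],.1825))
a=cv2.resize(im[120:260,185:345],(640,560),interpolation=cv2.INTER_CUBIC); cv2.imwrite("pics/top7c.png",a)
P=camera_params("scene"); im=camera("scene")
for q in regions_of("scene","roller")[:2]: print("sc",round(q["confidence"],2),np.round(q["bbox"]),*rect(P,q["region"],.1825))
go(575,-29,50,-.45)
E
```

```text
0.79 [284. 177.  31.  19.] [573.9 -93. ] [68.5 44.4] 90.0
0.27 [296. 186.  15.  78.] [ 545.9 -121.3] [176.5  33.7] -0.6
sc 0.65 [283. 202.  98.  34.] [574.7  26.7] [90.5 56.3] 90.0
sc 0.45 [241. 241.  39.  62.] [682.9 -87.9] [166.3  35.5] -0.8
t 19.12 at [575.  -30.  161.1] ang -0.56 -> shift [1.000e-03 1.000e-04 1.111e-01] turn -0.11 F [-0.5 -0.4 -2.1] q6 1.38 w 0.0439
```

View pics/top7c.png

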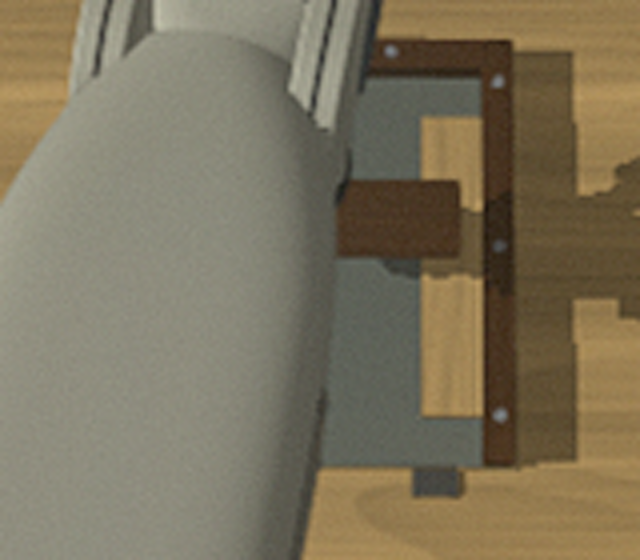

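Call:
jog_arm --increments '[[[-0.0025,0,0.02],0,-1],[[-0.0025,0,0.05],0,-1],[[-0.0025,0,0.08],0,-1],[[-0.0025,0,0.1],0,-1],[[-0.0025,0,0.111],0,-1],[[-0.0025,0,0.117],0,-1],[[-0.0025,0,0.121],0,-1],[[-0.0025,0,0.124],0,-1],[[-0.0025,0,0.124],0,-1]]'

```text
clock: 20.25
ee_pos: [0.5754, -0.0318, 0.0376]
tool_rot: [2.23, 2.213, 0.0]
wrist_force: [0.4, -0.3, -2.1]
grip_width: 0.044
finger_force: 41.3
```

Call:
jog_arm --increments '[[[0,0,0.001],0,-1],[[0,0,0.002],0,-1],[[0,0,0.003],0,-1],[[0,0,0.004],0,-1],[[0,0,0.005],0,-1],[[0,0,0.005],0,-1]]'

```text
clock: 21.0
ee_pos: [0.5752, -0.0318, 0.0323]
tool_rot: [-2.23, -2.213, 0.0]
wrist_force: [-0.4, -0.2, -1.8]
grip_width: 0.0441
finger_force: 41.3
```

Call:
jog_arm --increments '[[[0,0,0.0005],0,-1],[[0,0,0.001],0,-1],[[0,0,0.0015],0,-1],[[0,0,0.002],0,-1],[[0,0,0.002],0,-1]]'

```text
clock: 21.62
ee_pos: [0.5753, -0.0318, 0.0304]
tool_rot: [-2.23, -2.213, 0.0]
wrist_force: [0.5, -0.6, -2.0]
grip_width: 0.0438
finger_force: 41.3
```

Call:
jog_arm --increments '[[[0,0,0.0005],0,-1],[[0,0,0.001],0,-1],[[0,0,0.001],0,-1]]'

```text
clock: 22.0
ee_pos: [0.5753, -0.0318, 0.0302]
tool_rot: [2.229, 2.213, 0.001]
wrist_force: [-1.6, 0.6, 6.4]
grip_width: 0.0441
finger_force: 42.2
```

Contact came at TCP z = 30.2, as expected. I'll ease the force off and then open slowly.

Call:
jog_arm --increments '[[[0,0,-0.0005],0,-1],[[0,0,-0.0005],0,-1],[[0,0,-0.0005],0,-1]]' --squeeze 20

```text
clock: 22.38
ee_pos: [0.5753, -0.0319, 0.0302]
tool_rot: [2.23, 2.213, 0.0]
wrist_force: [-2.7, 0.8, 5.6]
grip_width: 0.0439
finger_force: 41.8
```

Call:
jog_arm --increments '[[[0,0,0],0,0.05],[[0,0,0],0,0.1],[[0,0,0],0,0.15],[[0,0,0],0,0.25],[[0,0,0],0,0.4],[[0,0,0],0,0.6],[[0,0,0],0,0.8],[[0,0,0],0,1],[[0,0,0],0,1],[[0,0,0],0,1]]'

```text
clock: 23.62
ee_pos: [0.5753, -0.0318, 0.0299]
tool_rot: [2.23, 2.213, -0.0]
wrist_force: [-0.3, -0.4, 0.7]
grip_width: 0.0849
finger_force: 0.0
```

```bash
python3 - <<'E'
from h import *
P=camera_params("wrist"); im=camera("wrist"); cv2.imwrite("pics/w8.png",im)
for q in regions_of("wrist","roller")[:2]: print(round(q["confidence"],2),np.round(q["bbox"]),*rect(P,q["region"],.0505))
go(575,-32,200,-.45)
E
```

```text
t 23.73 at [575.3 -31.8  29.9] ang -0.44 -> shift [-0.0002 -0.0003 -0.1701] turn 0.01 F [-1.   0.1 -0.9] q6 1.38 w 0.0852
```

Call:
jog_arm --increments '[[[0,0,-0.01],0,1],[[0,0,-0.03],0,1],[[0,0,-0.06],0,1],[[0,0,-0.1],0,1],[[0,0,-0.15],0,1],[[0,-0.03,-0.2],0,1],[[0,-0.08,-0.22],0,1],[[0,-0.1,-0.22],0,1],[[0,-0.1,-0.22],0,1]]'

```text
clock: 24.85
ee_pos: [0.4744, -0.031, 0.2514]
tool_rot: [2.229, 2.211, 0.002]
wrist_force: [0.3, -0.4, 0.2]
grip_width: 0.0858
finger_force: 0.0
```

```bash
python3 - <<'E'
from h import *
P=camera_params("wrist"); im=camera("wrist"); cv2.imwrite("pics/w9.png",im)
for l,z in (("roller",.0505),("lath_edge",.028),("lath_flat",.028)):
    for q in regions_of("wrist",l)[:2]: print(l,round(q["confidence"],2),np.round(q["bbox"]),*rect(P,q["region"],z))
for n in ("scene","top"):
  P=camera_params(n); camera(n)
  for l,z in (("roller",.0505),("bowl",.03),("vase",.06),("loop_tool",.01)):
    for q in regions_of(n,l)[:1]: print(n,l,round(q["confidence"],2),np.round(q["bbox"]),*rect(P,q["region"],z))
E
```

```text
roller 0.71 [369. 180.  54. 193.] [574.3 -36.5] [213.6  48.7] 89.4
lath_edge 0.87 [362. 255. 162.  34.] [ 520.9 -129.1] [80.3 43.1] -0.5
lath_edge 0.82 [144.  41. 130.  80.] [338.4 119.6] [145.5  10.4] -31.7
lath_flat 0.63 [362.  86. 185.  42.] [568.7  69.8] [198.7  40.7] -0.5
scene roller 0.84 [284. 237.  87.  28.] [572.8 -31.8] [204.2  55.7] 89.6
scene bowl 0.97 [443. 237.  45.  41.] [474.4 351.7] [117.8 107.7] -0.4
scene vase 0.77 [454. 299.  40.  44.] [661.4 357.1] [107.7  87.6] -1.5
scene loop_tool 0.52 [127. 245.  62.  16.] [ 658.9 -426.2] [141.  21.] 83.0
top roller 0.66 [289. 187.  24.  19.] [ 574.3 -106.2] [51.2 44.4] 90.0
top bowl 0.62 [110. 220.  43.  44.] [491.5 349.7] [113.1 108.7] 90.0
top vase 0.62 [109. 156.  42.  37.] [652.8 355.4] [101.8  80.3] 45.8
top loop_tool 0.51 [409. 161.  51.   8.] [ 657.1 -432.8] [131.3  14.6] 84.1
```

View pics/w9.png

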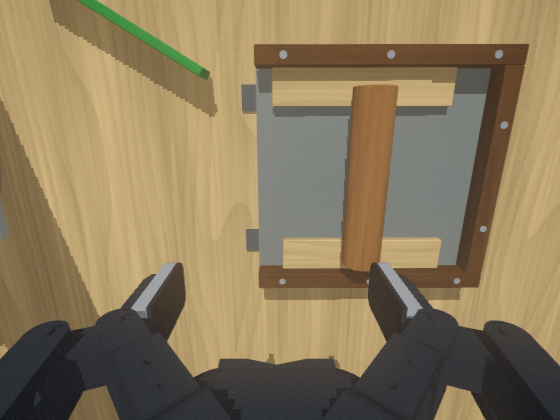

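The roller lies square across both laths, clear of the rails at rows 86 to 271. Both laths are snug, and nothing else has moved.

```bash
python3 -c "
from station import *
print(observe()['clock'],job_done())"
```

```text
the job is handed in; nothing more can be done
25.55 None
```

The job is handed in at about 25.6 s: both laths lie flat against their rails, the roller rests square across them about 1 mm off centre, and the bowl, vase and loop tool were not touched.

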